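Prop the drip tray with the wedge

ROBOT

A 6-joint arm with a two-finger parallel gripper is mounted at the origin on the work surface. World frame = base frame: x ahead of the robot, y to its left, z up, the work surface at z = 0. Lengths are in m, angles in rad, forces in N, time in s.
With the tool pointing down it reaches from about 0.325 to 0.775 m from the base axis. Payload 5.5 kg.
Tool frame: the origin (TCP) lies between the finger pads; the fingertips stand 8 mm ahead of it and the grasp point (between the pads) lies 11 mm behind it (tcp_to_tips is the distance from the TCP to the fingertips, in m); z points along the fingers, y is the line along which they close (so a half turn about z gives the same grasp; the last joint's range is limited). The gripper opens to 88 mm and grips with 3 to 60 N. Pads are 20 mm wide; open, the fingers measure 115 mm over their backs; the gripper's body (75 mm by 178 mm) begins 61 mm behind the grasp point.
Start: joints at [1.251, 0.091, 1.231, -0, 1.82, -0.057], TCP at [0.156, 0.579, 0.231] pointing down, gripper open.
Joint ranges: [-2.87, 2.87], [-0.86, 2.18], [0.17, 2.46], [-1.51, 4.65], [0.06, 2.69], [-2.65, 2.65]. Speed limits (rad/s): [2.57, 2.57, 3.01, 3.14, 3.14, 3.14].

INTERFACE

Orientations are given as a unit quaternion [w, x, y, z].
In Python, from bench import * gives the robot as it stands. Calls block until the motion is done:
- move_to(position, orientation): joint-space move of the TCP to a pose.
- move_l(position, speed=0.15, orientation=None): straight line of the TCP; orientation=None keeps the orientation; speed is the mean speed in m/s.
- movej(angles): joint-space move.
- gripper_open() and close(): open the fingers fully, or close them until they stop; the grip force is fixed at half the most.
- hold(seconds).
- inverse_kinematics(position, orientation): joint angles nearest the present ones, or None.
- state(): the state.
- get_image(name): name is "scene" or "top" or "wrist"; returns a dict with "frame" (400x640x3 uint8, blue, green, red), "depth" (400x640 float32, m along the optical axis (not along the pixel's ray), 0 where there is no reading), "camera_matrix" (3x3 intrinsics, pixels), "view" (4x4, takes a point from world to camera coordinates). Camera axes: x right, y up, looking along -z (the intrinsics and any distortion apply to the point x, -y, -z); pixel columns grow to the right and rows downward; lengths in m; the calibration is good to about 2 mm. A picture is of the moment at which its call begins.
A pose or a line that the arm cannot do raises IKError and nothing moves.
- job_done(): hands the job in; it is judged then, once.
The state is a dict: "time": time; "joint_pos": joint angles; "dq": joint speeds; "joint_torque": joint torques, N m; "ee_pos": TCP position; "ee_rot": TCP orientation; "ft_force": force on the tool from outside, world axes, zero at the start; "moment": the same for the moment, N m; "finger_gap": finger opening in m; "finger_force": force on a finger pad.
Only numpy, scipy, OpenCV 4.12 (cv2) and the standard library are available. Lean on these libraries where they do the work, as an engineer would, in place of code of your own. Each camera call takes 0.05 s, during which the arm holds its last target. There are 200 camera calls.

TASK

The steel drip tray has to be propped so that it drains: pull the drawer of the small unit wide open by its handle, take out the blue wedge, lower it onto the counter in front of the tray without letting go, and push its thin end along the counter, flat, into the gap under the middle of the tray's front edge, until the tray has just lifted off its orange stand and the front edge is about 5 mm up. Lift the tray with the wedge only, never with the gripper, do not tip it steeply, leave the drawer open and leave everything else where it is. Finish holding: keep the wedge gripped in place, with the tray resting on it, and do not let go.

Things in the scene. Friction and masses are not known exactly. Their poses are not given: they have to be found in the camera images.
- unit_drawer0 (a joint): drawer of the low grey unit (240 deep, 280 wide, 85 mm high, fixed, opening towards the robot). m, 0 shut, grows as pulled out to the robot, at most 0.165; about 1 N, stays where left. Inner floor 22 mm above the counter, wall rims 63 mm, walls 6 mm, 238 mm wide inside; contents are clear of the unit's top from about 0.145
- unit_drawer0_handle (a point): middle of the drawer's dark bar handle, 47 mm above the counter: level round bar, 11 mm diameter, 120 mm long, 35 mm out from the drawer front (29 mm free behind it), 38 mm below the unit's top. x points into the unit (the drawer pulls out along -x), y along the bar
- wedge: blue plastic wedge 94 x 28 mm, 90 g, flat in the drawer, left or right, thin end away from the robot. Origin: centre of its underside, x to the thin end, z up. Ramp 66 long, 4 mm high at the tip, rising evenly to 22.5; behind it a grip block 28 x 28, 36 high, to pinch across y. Yellow band 36 to 46 mm from the tip: with the tray's front edge over it the tray is about 5 mm up
- wedge_tip (a point): middle of the wedge's thin end, at its underside, 47 mm ahead of the wedge's origin
- wedge_grip (a point): in the middle of the wedge's grip block, 33 mm behind the wedge's origin and 24 mm above its underside
- stand: orange plastic stand of the drip tray, fixed. Origin on the counter right under the middle of the tray's front edge (towards the robot); x points under the tray to the hinge, z up. The tray lies on its top, 10 mm high. Under the front edge a notch 90 wide, 70 mm deep, open to the front, lets a wedge in along x; orange arms beside it stick out 15 mm in front of the tray
- tray (a joint): steel drip tray, 200 long (x of the stand), 160 wide, front and rim 12 to 16 mm high, about 0.5 kg, hinged along its far edge 200 mm behind the front edge. rad, 0 lying flat on the stand, grows as the front edge rises (0.025 is 5 mm at the front edge)
- tray_edge (a point): middle of the tray's front lower edge, the line that rides up the wedge; 10 mm above the counter while the tray lies on its stand
- cassette: aluminium instrument cassette 55 x 110 x 22 mm lying in the tray, loose; origin at the centre of its underside
- dappen: small green glass dish, 40 mm across, 30 mm high, standing in the tray, loose; origin at the centre of its underside
- bur_case: green and white bur case 70 x 40 x 20 mm in the same drawer beside the wedge, loose; stays in the drawer; origin at the centre of its underside
- dropper: white dropper bottle with green cap, 30 mm across, 70 mm high, between unit and tray, loose; origin at the centre of its underside
- kidney: open steel dish 190 x 90 x 40 mm to the right of the tray, loose; origin at the centre of its underside

How it is judged:
On the way, in this order (a step that is already met when the one before it is completed fails the run):
1. the drawer is pulled open (value of joint unit_drawer0 above 0.12 m), for 0.2 s.
2. the wedge, held in the fingers, is lifted clear of the drawer (height (world z) of wedge above 0.066 m and contact force between the fingers and wedge above 1 N), for 0.1 s.
3. the wedge lies flat on the counter in front of the tray, still in the fingers, with the tray flat on its stand (height (world z) of wedge below 0.008 m and angle between wedge's own z axis and vertical below 0.12 rad and x of wedge_tip in the frame of stand between -0.15 and 0.03 m and value of joint tray below 0.008 rad and contact force between the fingers and wedge above 1 N), for 0.05 s.
At the end, for the whole second after the job is handed in: Tray front edge 2 to 9 mm up (joint 0.010 to 0.045), resting on the wedge (0.5 N) and not on the arm; wedge flat on the counter (8 mm, 0.12 rad), tip over 20 mm under the tray, within 35 mm of its middle, still, gripped (2 N); drawer open over 80 mm, bur case in it (value of joint tray between 0.01 and 0.045 rad and contact force between tray and wedge above 0.5 N and contact force between the fingers and wedge above 2 N and contact force between each of the arm, the fingers and tray below 0.5 N and height (world z) of wedge below 0.008 m and angle between wedge's own z axis and vertical below 0.12 rad and linear speed of wedge below 0.01 m/s and x of wedge_tip in the frame of stand above 0.02 m and y of wedge_tip in the frame of stand between -0.035 and 0.035 m and value of joint unit_drawer0 above 0.08 m and height (world z) of bur_case below 0.05 m); the arm keeps its last pose, push and grip.
It fails at once if the tray is tipped up steeply (front edge over 14 mm up) (value of joint tray above 0.07 rad).
It fails at once if the gripper or arm pushes on the tray (contact force between any of the fingers, the arm and tray above 2 N).
It fails at once if the things in the tray slide or tip (over 20 mm) (distance of any of cassette, dappen from where it was at the start of the episode above 0.02 m).
It fails at once if the bur case is taken out of the drawer (height (world z) of bur_case above 0.066 m).
It fails at once if other things on the counter are displaced (over 30 mm) (distance of any of dropper, kidney from where it was at the start of the episode above 0.03 m).
It also fails if it takes over 61 s, if anything falls off the work surface, if the arm or the gripper's body presses on something with over 40 N, if the wrist force passes 120 N, or if a joint passes its speed limit or range.

## Working session

There is one attempt and no reset: what is moved stays moved. The work goes in short steps, each a Python script; the robot and the scene stay as the last script left them, time stands still between calls to the robot, and variables do not carry over. Pictures are saved under pics/ and viewed, at most 10 in all, crops included, and the job is handed in when it is done.

```bash
mkdir -p pics; ls; python3 - <<'E'
from bench import *
import cv2,numpy as np,pickle
d={}
for n in("scene","top"):
    im=get_image(n);d[n]=im;cv2.imwrite(f"pics/{n}0.png",im["frame"])
    V=np.array(im["view"]);print(n,np.linalg.inv(V).round(3).tolist(),im["camera_matrix"])
pickle.dump(d,open("d0.pkl","wb"))
s=state();print({k:s[k] for k in("time","ee_pos","ee_rot","ft_force","finger_gap")})
E
```

```text
pics
scene [[0.534, -0.484, 0.693, 1.502], [0.845, 0.288, -0.45, -0.646], [0.018, 0.826, 0.563, 0.781], [0.0, 0.0, 0.0, 1.0]] [[512.6030687    0.         317.73259776]
 [  0.         512.6030687  195.77971404]
 [  0.           0.           1.        ]]
top [[0.018, 0.996, -0.083, 0.536], [-1.0, 0.016, -0.021, -0.105], [-0.019, 0.084, 0.996, 1.314], [0.0, 0.0, 0.0, 1.0]] [[430.47077141   0.         319.5589197 ]
 [  0.         430.47077141 203.59066033]
 [  0.           0.           1.        ]]
{'time': 0.1, 'ee_pos': array([0.15580038, 0.57916975, 0.22960871]), 'ee_rot': array([-1.68737977e-04,  1.31031662e-01,  9.91377804e-01, -8.51148959e-04]), 'ft_force': array([ 0.1184339 ,  0.72956036, -0.98449352]), 'finger_gap': 0.08787223628577172}
```

View pics/top0.png

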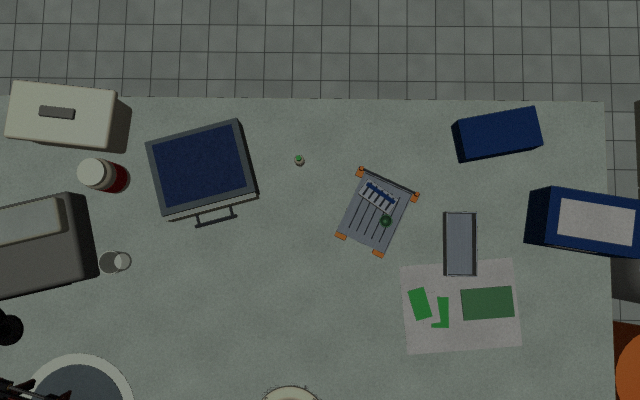

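View pics/scene0.png

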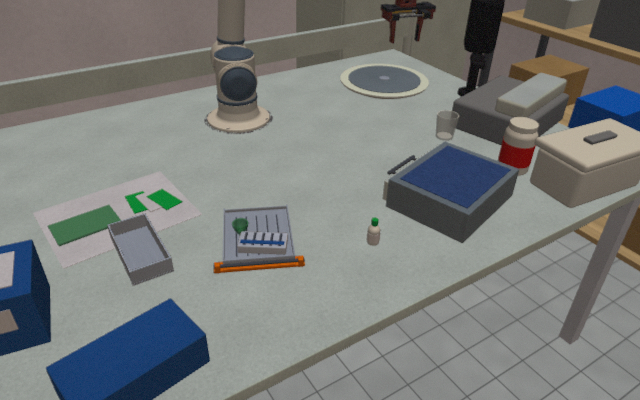

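The top view shows the unit at cols 146-258, rows 119-215 with its handle near (215,218). The tray is at (375,215) with its front arms at (341,236) and (378,254), and the dropper is at (299,160). The scene view agrees.

```bash
cat > h.py <<'E'
import cv2,numpy as np
from scipy.spatial.transform import Rotation as R
def cast(im,uv,z):
    """pixels (n,2) -> world points on the plane at height z"""
    T=np.linalg.inv(np.array(im["view"]));K=np.array(im["camera_matrix"])
    uv=np.atleast_2d(np.asarray(uv,float))
    c=np.linalg.solve(K,np.c_[uv,np.ones(len(uv))].T).T*[1,-1,-1]
    d=c@T[:3,:3].T;o=T[:3,3]
    return o+d*((z-o[2])/d[:,2])[:,None]
def mask(im,lo,hi,box):
    hsv=cv2.cvtColor(im["frame"],cv2.COLOR_BGR2HSV);m=cv2.inRange(hsv,lo,hi)
    b=np.zeros_like(m);x0,y0,x1,y1=box;b[y0:y1,x0:x1]=255
    return m&b
def blobs(m,amin=8):
    cs,_=cv2.findContours(m,cv2.RETR_EXTERNAL,cv2.CHAIN_APPROX_NONE)
    return [c[:,0] for c in cs if cv2.contourArea(c)>=amin]
def down(yaw,pitch=0):
    """tool down, tool y (closing) at 'yaw'+90deg, i.e. tool x along yaw; q wxyz"""
    q=(R.from_euler("z",yaw)*R.from_euler("y",pitch)*R.from_euler("x",np.pi)).as_quat()
    return q[[3,0,1,2]]
E
python3 - <<'E'
import pickle
from h import *
d=pickle.load(open("d0.pkl","rb"));t=d["top"]
for b in blobs(mask(t,(5,120,80),(22,255,255),(320,150,430,270))):
    m=b.mean(0);print("orange",m.round(1),cast(t,m,.010)[0].round(4),len(b))
m=mask(t,(100,90,20),(130,255,255),(140,110,265,225))
b=max(blobs(m),key=len);w=cast(t,b,.085)[:,:2].astype(np.float32);r=cv2.minAreaRect(w);print("blue",r)
f=t["frame"]
g=cv2.cvtColor(f,cv2.COLOR_BGR2GRAY)
print(g[206:230:2,190:242:3]); 
b=blobs(mask(t,(40,80,30),(85,255,255),(285,145,315,175)),3)
for c in b: print("dropper",c.mean(0),cast(t,c.mean(0),.07))
cr=np.hstack([cv2.resize(f[110:230,140:260],(400,400),interpolation=2),cv2.resize(f[160:265,325:430],(400,400),interpolation=2)])
cv2.imwrite("pics/z1.png",cr)
E
```

```text
orange [377.5 253.3] [ 0.4985 -0.255   0.01  ] 26
orange [340.2 235.5] [ 0.5499 -0.1424  0.01  ] 25
orange [414.6 196.7] [ 0.6713 -0.3661  0.01  ] 33
orange [359.8 171.2] [ 0.7467 -0.1994  0.01  ] 33
blue ((0.7454911470413208, 0.27366524934768677), (0.1912468820810318, 0.24162767827510834), 16.167285919189453)
[[ 62  58  59  35  96 102 105 105 102 106  72  43  36  32  99 103 109 110]
 [ 45  30  99 102 102 104 104 106  39  38  37  65 105  64  76 105 112 106]
 [100 104 105 102 104  69  48  35  32 100 112 109 112  79  59 109 113 106]
 [100 100 108  36  36  32  67 109 109 108 114 108 108 111  23 109 108 106]
 [ 82  44  29  36 102 108 108 109 113 111 114 109 109 107  30  40 105 108]
 [ 34  65  31 110 108 109 110 112 110 114 107 116  69  31  32  33 101 104]
 [104 107  68  80 108 112 110 110 110  82  44  32  29  31  50 101 108 108]
 [107 106  75  56 109 110 105  61  37  26  33  26  73 101 105 104 110 105]
 [105 113 109  28 108  46  30  28  30  54 100 108 105 111 110 103 112 108]
 [110 107  66  30  29  27  19  47 106 107 110 103 106 103 109 109 108 108]
 [111 110  28  29  56 100 107 108 108 107 107 108 107 106 108 107 103 111]
 [108 111  76 100 110 105 107 105 106 106 110 105 107 107 108 107 110 109]]
dropper [298.  157.5] [[ 0.77494682 -0.0138474   0.07      ]]
```

View pics/z1.png

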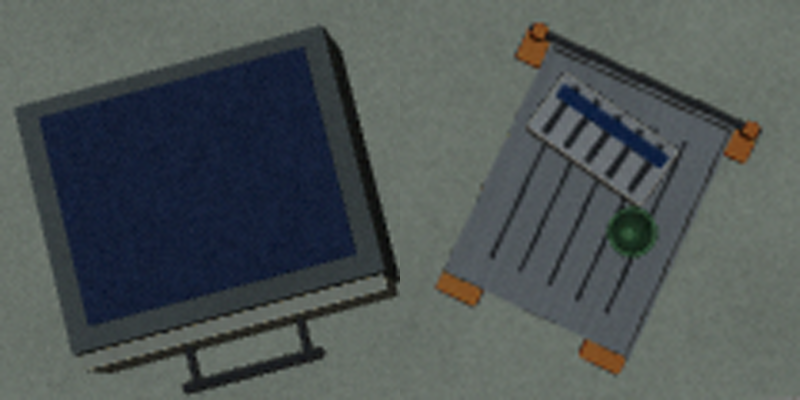

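The crops show the bar handle from (185,388) to (325,352) and the four orange stand corners. The two front arms stick out 15 mm ahead of the tray edge. Next I'll measure the handle line, then hook it and pull.

```bash
python3 - <<'E'
import pickle
from h import *
from bench import *
d=pickle.load(open("d0.pkl","rb"));t=d["top"]
g=cv2.cvtColor(t["frame"],cv2.COLOR_BGR2GRAY)
# bar pixels: dark, within 4 px of the line between the rough ends
a,b=np.array([195.5,226.4]),np.array([237.5,215.6]);v,u=np.where(g<60);p=np.c_[u,v]
n=(b-a)/np.linalg.norm(b-a);s=(p-a)@n;e=(p-a)@[-n[1],n[0]]
p=p[(abs(e)<4)&(s>-5)&(s<50)];w=cast(t,p,.047)[:,:2].astype(np.float32)
r=cv2.minAreaRect(w);vx=cv2.fitLine(w,cv2.DIST_HUBER,0,.01,.01).ravel();print(r,vx, np.degrees(np.arctan2(vx[1],vx[0]))-90)
# scene-view check: expected handle pixel and neighbourhood darkness
H=np.array([*r[0],.047]);s=d["scene"];q=np.array(s["view"])@[*H,1];q=q[:3]*[1,-1,-1];q=np.array(s["camera_matrix"])@q;print("scene px",q[:2]/q[2])
th=np.radians(16.0)
for k in(np.pi/2,-np.pi/2):
    for x in(-.0307,-.19): 
        P=H+[x*np.cos(th),x*np.sin(th),-.012];print(k,x,P.round(3),inverse_kinematics(P,down(th+k)))
np.save("handle.npy",H)
E
```

```text
((0.5882856249809265, 0.22829844057559967), (0.015654899179935455, 0.1268947422504425), 15.827129364013672) [ 0.27939203 -0.9601771   0.58592415  0.22973065] -163.77606
scene px [402.09156369 164.46208395]
1.5707963267948966 -0.0307 [0.559 0.22  0.035] [ 3.18172868e-01  1.42135349e-01  1.52413252e+00 -4.44089210e-16
  1.47532478e+00  3.89201878e-02]
1.5707963267948966 -0.19 [0.406 0.176 0.035] [ 3.32241329e-01 -2.97356453e-01  1.94065820e+00 -4.44089210e-16
  1.49829091e+00  5.29886484e-02]
-1.5707963267948966 -0.0307 [0.559 0.22  0.035] None
-1.5707963267948966 -0.19 [0.406 0.176 0.035] None
```

```bash
python3 - <<'E'
from h import *
from bench import *
H=np.load("handle.npy");th=np.radians(16.1);ux=np.array([np.cos(th),np.sin(th),0]);q=down(th+np.pi/2)
P=H-.0305*ux;P[2]=.034
move_to(P+[0,0,.12],q);move_l(P+[0,0,.03],.15);move_l(P,.06)
print(state()["ee_pos"],state()["ft_force"],state()["time"])
move_l(P-.03*ux,.06);print(state()["ft_force"])
move_l(P-(.158+.0085)*ux,.10);print(state()["ft_force"],state()["ee_pos"])
move_l(P-(.158-.002)*ux,.06);print(state()["ft_force"])
B=P-(.158-.002)*ux;move_l(B+[0,0,.16],.25)
print(state()["time"])
import pickle
d={n:get_image(n) for n in("top","wrist","scene")};pickle.dump(d,open("d1.pkl","wb"))
f=d["top"]["frame"]
cv2.imwrite("pics/z2.png",np.hstack([cv2.resize(f[130:290,140:300],(400,400),interpolation=2),cv2.resize(d["scene"]["frame"][120:240,340:460],(400,400),interpolation=2)]))
cv2.imwrite("pics/w2.png",d["wrist"]["frame"])
E
```

```text
[0.55891679 0.21980084 0.03381398] [ 0.97613735 -0.53876667  0.10424744] 3.4667
[-0.28824705 -0.02637883  0.8150325 ]
[0.26602786 0.14897522 0.52242053] [0.39915835 0.17365463 0.03397635]
[-0.00196455  0.13135607 -0.32958705]
6.75
```

View pics/z2.png

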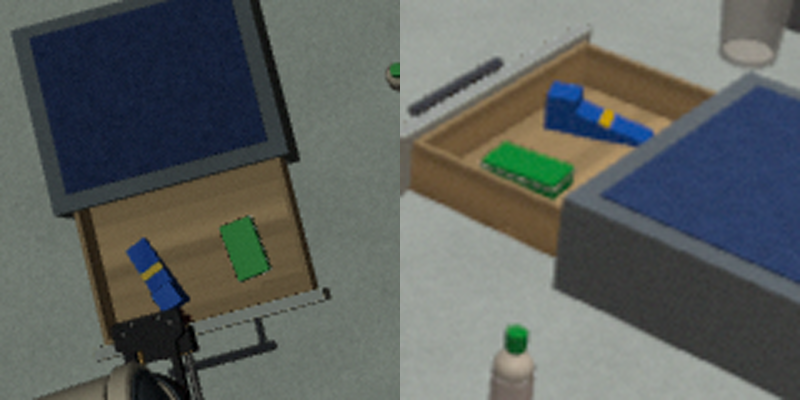

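View pics/w2.png

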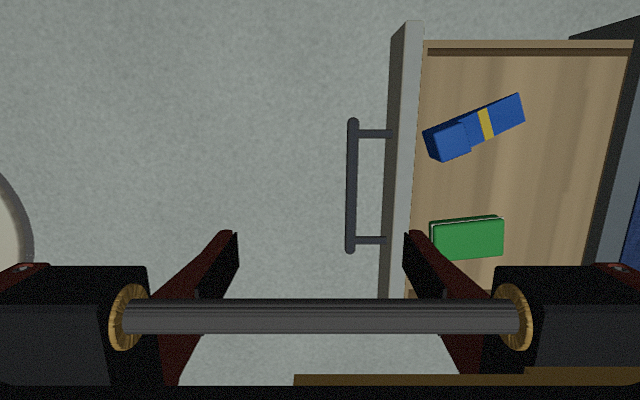

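The drawer is open. The wedge is on its left, at wrist (423-525, 93-162) with its grip block towards the robot. The bur case is on the right, at wrist (430-504, 215-262).

```bash
python3 - <<'E'
import pickle
from h import *
d=pickle.load(open("d1.pkl","rb"))
for n,box in(("wrist",(415,80,535,170)),("top",(180,220,220,258))):
    im=d[n];m=mask(im,(100,120,30),(130,255,255),box);y=mask(im,(18,100,80),(35,255,255),box)
    c=np.array(blobs(y,3)[0]);mo=cv2.moments(y,True);yc=cast(im,[[mo["m10"]/mo["m00"],mo["m01"]/mo["m00"]]],.0375)[0];print(n,"band",yc.round(4))
    v,u=np.where(m|y);D=im["depth"][v,u];ok=D>0
    X=cast(im,np.c_[u,v],0);T=np.linalg.inv(np.array(im["view"]));o=T[:3,3];r=X-o;zc=-(r@T[:3,2]);P=o+r*(D/zc)[:,None];P=P[ok]
    print("z pct",np.percentile(P[:,2],[2,50,98]).round(4))
    t=P[P[:,2]>.053];rr=cv2.minAreaRect(t[:,:2].astype(np.float32));print("block",rr,t.mean(0).round(4),len(t))
    c=cv2.fitLine(P[P[:,2]<.05][:,:2].astype(np.float32),cv2.DIST_HUBER,0,.01,.01).ravel();print("axis",np.degrees(np.arctan2(c[1],c[0])))
    dd=yc[:2]-np.array(rr[0]);print("block->band",np.linalg.norm(dd),np.degrees(np.arctan2(dd[1],dd[0])))
E
```

```text
wrist band [0.5358 0.2729 0.0375]
z pct [0.026  0.0404 0.0597]
block ((0.49635693430900574, 0.2497062087059021), (0.0531788133084774, 0.03509259596467018), 8.869447708129883) [0.5041 0.251  0.0583] 1078
axis 35.030052
block->band 0.045780563041221245 30.50145451271991
top band [0.5405 0.2773 0.0375]
z pct [0.0168 0.0236 0.0604]
block ((0.5007704496383667, 0.24852287769317627), (0.1508290320634842, 0.039502985775470734), 89.50716400146484) [0.5035 0.247  0.0658] 93
axis 65.62294
block->band 0.049029341146795406 35.92379111910555
```

```bash
python3 - <<'E'
import pickle
from h import *
from bench import *
ys=np.radians(-24.5);xs=np.array([np.cos(ys),np.sin(ys),0]);E=np.array([.531,-.2018,0])
yw=np.radians(34.5);G=np.array([.504,.251,0])
for k in(0,np.pi):
    for nm,p,y in(("wedge",G+[0,0,.035],yw),("mid",np.array([.5,0,.2]),0),("pre",E-.15*xs+[0,0,.016],ys),("end",E-.039*xs+[0,0,.016],ys)):
        r=inverse_kinematics(p,down(y+k));print(k,nm,None if r is None else np.round(r,2))
k=0 if inverse_kinematics(E-.039*xs+[0,0,.016],down(ys)) is not None else np.pi
move_to(G-[.03*np.cos(yw),.03*np.sin(yw),-.16],down(yw+k))
im=get_image("wrist");pickle.dump(im,open("d2.pkl","wb"));cv2.imwrite("pics/w3.png",im["frame"])
T=np.linalg.inv(np.array(im["view"]));print(k,T[:3,3],state()["ee_pos"])
E
```

```text
0 wedge [ 0.4   0.04  1.63 -0.    1.47  1.37]
0 mid [-0.07 -0.18  1.55 -0.    1.77  1.5 ]
0 pre [-0.42 -0.36  2.02 -0.    1.48  1.58]
0 end [-0.42 -0.03  1.74 -0.    1.43  1.58]
3.141592653589793 wedge [ 0.4   0.04  1.63  0.    1.47 -1.77]
3.141592653589793 mid [-0.07 -0.18  1.55  0.    1.77 -1.64]
3.141592653589793 pre [-0.42 -0.36  2.02  0.    1.48 -1.56]
3.141592653589793 end [-0.42 -0.03  1.74  0.    1.43 -1.57]
0 [0.53774899 0.2741334  0.31421124] [0.47912089 0.2338671  0.15996314]
```

View pics/w3.png

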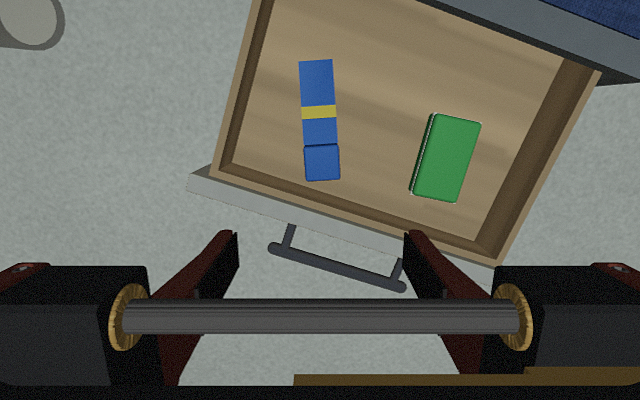

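The wrist view shows the block top at about (304-340, 144-182), the yellow band at (319,112) and the tip at (316,60). The left finger will pass close to the drawer's front wall, so I'll zoom in there.

```bash
python3 - <<'E'
import pickle
from h import *
im=pickle.load(open("d2.pkl","rb"));box=(285,45,355,195)
y=mask(im,(18,100,80),(35,255,255),box);mo=cv2.moments(y,True);yc=cast(im,[[mo["m10"]/mo["m00"],mo["m01"]/mo["m00"]]],.0375)[0]
blk=cast(im,[[304.5,147],[338.5,144],[340,180],[307,182]],.058);b=blk.mean(0)
tip=cast(im,[[299,62],[332,59.5]],.026);t=tip.mean(0)
m=mask(im,(100,120,30),(130,255,255),box)
v,u=np.where(m);s=(v<105);ramp=cast(im,np.c_[u,v][s],.030)[:,:2]
print("band",yc,"block",b,"tip",t)
for a,c in((b,yc),(b,t),(blk[3],blk[0]),(blk[2],blk[1])): e=c-a;print(np.hypot(*e[:2]).round(4),np.degrees(np.arctan2(e[1],e[0])).round(1))
# finger outlines (open) drawn at rim height for grasp shifts 0 and 6 mm
f=im["frame"].copy();V=np.array(im["view"]);K=np.array(im["camera_matrix"])
e=t-b;a=np.arctan2(e[1],e[0]);A=np.array([np.cos(a),np.sin(a)]);N=np.array([-A[1],A[0]])
for sh,col in((0,(0,0,255)),(.006,(255,255,255))):
  for sg in(1,-1):
    q=[]
    for x,yy in((-.01,.044),(.01,.044),(.01,.0575),(-.01,.0575)):
        p=V@[*(b[:2]+A*(x+sh)+N*yy*sg),.063,1];p=K@(p[:3]*[1,-1,-1]);q.append(p[:2]/p[2])
    cv2.polylines(f,[np.int32(np.round(q))],True,col,1)
cv2.imwrite("pics/w4.png",cv2.resize(f[90:260,190:460],None,fx=2.9,fy=2.9))
E
```

```text
band [0.52131784 0.26828959 0.0375    ] block [0.50552477 0.24984906 0.058     ] tip [0.56766252 0.2995833  0.026     ]
0.0243 49.4
0.0796 38.7
0.0278 38.0
0.0284 37.8
```

View pics/w4.png

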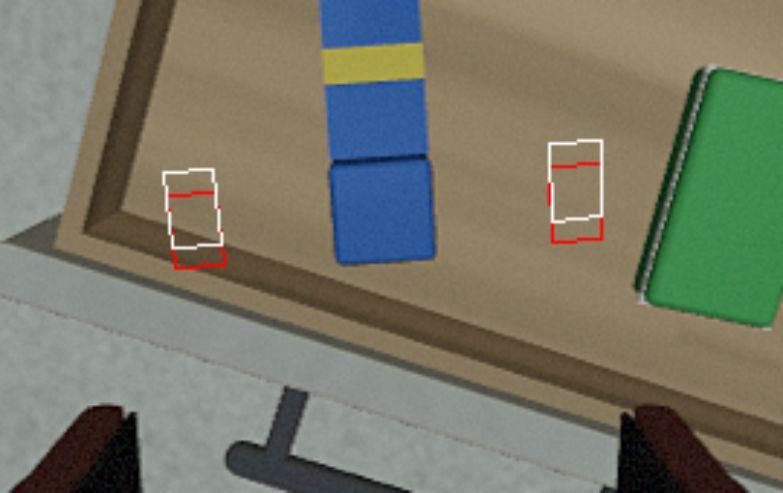

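Axis 38.4°, block at (0.5055, 0.2498), and block to tip comes out at 80 mm as expected. A 7 mm forward shift of the grasp clears the front wall.

```bash
python3 - <<'E'
from h import *
from bench import *
import pickle
yw=np.radians(38.4);A=np.array([np.cos(yw),np.sin(yw),0]);P=np.array([.5055,.2498,0])+.007*A
q=down(yw);move_to(P+[0,0,.15],q);move_l(P+[0,0,.07],.15);move_l(P+[0,0,.036],.06);print(state()["ft_force"])
close();s=state();print(s["finger_gap"],s["finger_force"],s["ee_pos"],s["ft_force"])
if .02<s["finger_gap"]<.035:
    move_l(P+[0,0,.20],.12);s=state();print(s["finger_gap"],s["finger_force"],s["ft_force"])
    ys=np.radians(-24.5);xs=np.array([np.cos(ys),np.sin(ys),0]);E=np.array([.531,-.2018,0])
    Q=E-(.06+.073)*xs;move_to(Q+[0,0,.20],down(ys));move_l(Q+[0,0,.03],.15)
    f0=state()["ft_force"]
    for z in np.arange(.020,.0125,-.001):
        move_l(Q+[0,0,z],.03);hold(.1);f=state()["ft_force"]-f0;print(round(z,4),f.round(2),state()["ee_pos"][2].round(4))
        if f[2]>3: break
d={n:get_image(n) for n in("top","wrist","scene")};pickle.dump(d,open("d3.pkl","wb"));print(state()["time"])
cv2.imwrite("pics/w5.png",d["wrist"]["frame"])
E
```

```text
[0.12274027 0.28294963 0.85512429]
0.02790026184101191 29.983710672240704 [0.51094702 0.25417103 0.03598795] [-0.03955898  0.44162196  0.25108616]
0.027480608785321527 29.983755672583356 [ 0.07277058  0.36294602 -1.08707566]
0.02 [-0.06 -0.03 -1.08] 0.0201
0.019 [-0.67  0.38  0.18] 0.019
0.018 [ 0.36 -0.37 -0.7 ] 0.018
0.017 [ 0.39 -0.85  0.09] 0.017
0.016 [-0.8   0.42 -0.6 ] 0.016
0.015 [ 0.73  0.21 -0.42] 0.015
0.014 [ 0.19  0.51 -0.73] 0.014
0.013 [-4.05  0.48  5.64] 0.014
18.2833
```

View pics/w5.png

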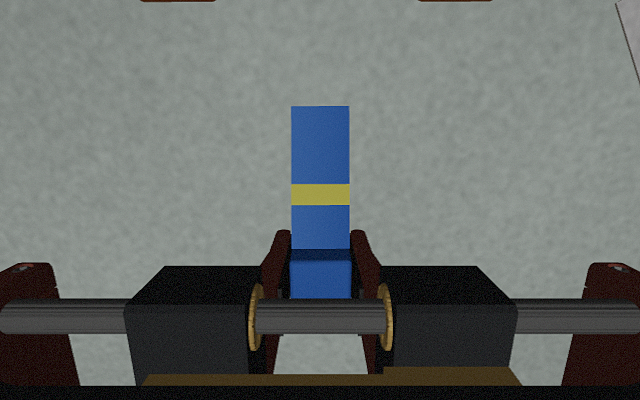

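The wedge sits flat and centred: its tip is at (321,106), between the arm ends at (178,0) and (455,0). Now I'll push it in, in steps.

```bash
python3 - <<'E'
from h import *
from bench import *
import pickle
ys=np.radians(-24.5);xs=np.array([np.cos(ys),np.sin(ys),0]);E=np.array([.531,-.2018,.0133])
f0=state()["ft_force"]
for tip,sp in((-.02,.06),(0,.04),(.01,.03),(.02,.03),(.03,.02),(.036,.02),(.041,.02)):
    move_l(E+(tip-.073)*xs,sp);s=state();f=s["ft_force"];print(tip,"fx",round(f@xs,2),"fz",f[2].round(2),s["ee_pos"].round(4),s["finger_force"])
    if abs(f@xs)>15: break
hold(.3)
d={n:get_image(n) for n in("top","wrist","scene")};pickle.dump(d,open("d4.pkl","wb"));print(state()["time"])
cv2.imwrite("pics/w6.png",np.hstack([cv2.resize(d["wrist"]["frame"][:320,120:520],(500,400)),cv2.resize(d["scene"]["frame"][190:290,200:320],(300,250),interpolation=2)[:,:].copy() if 0 else cv2.resize(d["scene"]["frame"][180:280,220:295],(300,400),interpolation=2)]))
E
```

```text
-0.02 fx -1.02 fz 5.11 [ 0.4469 -0.1635  0.0139] 29.98380299541168
0 fx -3.66 fz 6.07 [ 0.4648 -0.1716  0.014 ] 29.98387441271916
0.01 fx -1.63 fz 6.4 [ 0.4739 -0.1758  0.014 ] 29.983934035990387
0.02 fx -2.18 fz 6.13 [ 0.483  -0.1799  0.014 ] 29.984013063367456
0.03 fx -15.02 fz 13.51 [ 0.4898 -0.1829  0.0139] 29.999718465842307
21.8167
```

View pics/w6.png

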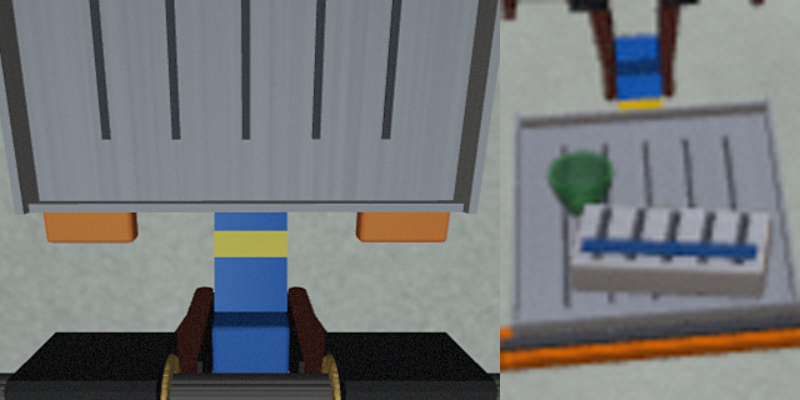

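The tray edge is on the ramp, with the band still about 13 mm in front of it: edge at row 212, band at 232-257. The forces fit lifting plus friction, so I'll continue by actual position.

```bash
python3 - <<'E'
from h import *
from bench import *
import pickle
ys=np.radians(-24.5);xs=np.array([np.cos(ys),np.sin(ys),0]);E=np.array([.531,-.2018,.0133])
pos=lambda:(state()["ee_pos"]-E)@xs+.073
c=.032
while True:
    move_l(E+(c-.073)*xs,.015);hold(.1);s=state();f=s["ft_force"];p=pos();print(round(c,4),"tip",p.round(4),"fx",round(f@xs,2),"fz",f[2].round(2),"z",s["ee_pos"][2].round(4),s["finger_gap"].round(4))
    if abs(f@xs)>35 or p>.0385 or c>.05: break
    c+=.002
d={n:get_image(n) for n in("top","wrist","scene")};pickle.dump(d,open("d5.pkl","wb"));print(state()["time"])
cv2.imwrite("pics/w7.png",np.hstack([cv2.resize(d["wrist"]["frame"][:320,120:520],(500,400)),cv2.resize(d["scene"]["frame"][180:280,220:295],(300,400),interpolation=2)]))
E
```

```text
Traceback (most recent call last):
AttributeError: 'float' object has no attribute 'round'
```

```bash
python3 - <<'E'
from h import *
from bench import *
import pickle
ys=np.radians(-24.5);xs=np.array([np.cos(ys),np.sin(ys),0]);E=np.array([.531,-.2018,.0133])
pos=lambda:(state()["ee_pos"]-E)@xs+.073
c=.032
while True:
    move_l(E+(c-.073)*xs,.015);hold(.1);s=state();f=s["ft_force"];p=pos();print("%.4f tip %.4f fx %.2f fz %.2f z %.4f gap %.4f"%(c,p,f@xs,f[2],s["ee_pos"][2],s["finger_gap"]))
    if abs(f@xs)>35 or p>.0385 or c>.05: break
    c+=.002
d={n:get_image(n) for n in("top","wrist","scene")};pickle.dump(d,open("d5.pkl","wb"));print(state()["time"])
cv2.imwrite("pics/w7.png",np.hstack([cv2.resize(d["wrist"]["frame"][:320,120:520],(500,400)),cv2.resize(d["scene"]["frame"][180:280,220:295],(300,400),interpolation=2)]))
E
```

```text
0.0320 tip 0.0297 fx -15.59 fz 13.08 z 0.0139 gap 0.0279
0.0340 tip 0.0317 fx -15.64 fz 13.70 z 0.0139 gap 0.0277
0.0360 tip 0.0337 fx -14.32 fz 12.09 z 0.0139 gap 0.0280
0.0380 tip 0.0357 fx -14.14 fz 14.36 z 0.0139 gap 0.0278
0.0400 tip 0.0377 fx -14.53 fz 12.74 z 0.0139 gap 0.0278
0.0420 tip 0.0397 fx -14.54 fz 13.16 z 0.0139 gap 0.0275
24.6167
```

View pics/w7.png

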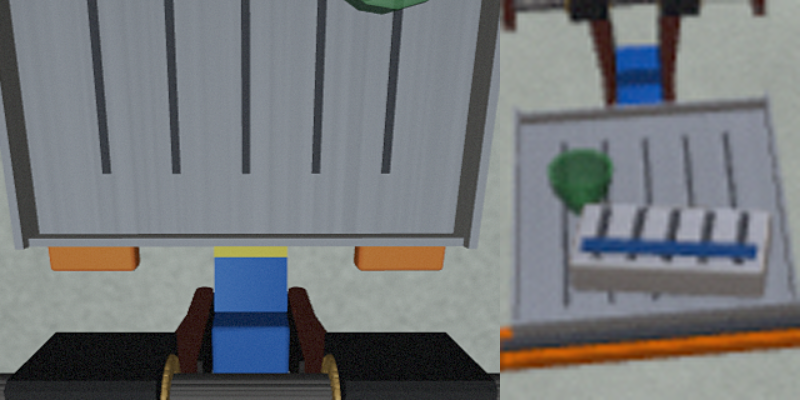

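The tray edge is now over the yellow band: edge at row 247, band's near side at row 257. The tray's contents haven't moved. I'll let it settle and hand in.

```bash
python3 - <<'E'
from bench import *
hold(.5);s=state();print(s["time"],s["ee_pos"],s["finger_force"],s["ft_force"]);print(job_done())
E
```

```text
25.1167 [ 0.50073365 -0.18790435  0.01388932] 29.999803192913532 [-13.47670653   7.40614427  13.13265629]
the job is handed in; nothing more can be done
None
```

I handed the job in at 25.1 s; no verdict came back. The drawer is open, and the wedge is flat and still gripped, its tip about 40 mm under the tray's front edge. From the edge sitting over the yellow band, I put the front edge about 5 mm up.

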